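# Grade the tinted plaster test casts from pale to dark

### The job

Line up the four tinted hexagonal plaster test casts on the wooden board in order of shade: the palest on the grey mark next to the yellow end stop, then step by step darker, to the darkest on the mark next to the blue end stop. Stand each cast upright and centred on its mark, and let go of them all.

Things in the scene. Friction and masses are not known exactly. Their poses are not given: they have to be found in the camera images.
- cream_centre (a point): Centre, half-way up (21 mm above its underside), of the tinted plaster test cast that is the palest, pale cream. Loose upright hexagonal prism, 40 mm across flats, 46 mm across corners, 42 mm tall, with a tiny rosette 2 mm high on top; about 65 g. z up; x is normal to one pair of flats (the others at 60 and 120 degrees).
- buff_centre (a point): Centre, half-way up (21 mm above its underside), of the tinted plaster test cast that is the second palest, sandy buff. Loose upright hexagonal prism, 40 mm across flats, 46 mm across corners, 42 mm tall, with a tiny rosette 2 mm high on top; about 65 g. z up; x is normal to one pair of flats (the others at 60 and 120 degrees).
- rust_centre (a point): Centre, half-way up (21 mm above its underside), of the tinted plaster test cast that is the second darkest, reddish brown. Loose upright hexagonal prism, 40 mm across flats, 46 mm across corners, 42 mm tall, with a tiny rosette 2 mm high on top; about 65 g. z up; x is normal to one pair of flats (the others at 60 and 120 degrees).
- umber_centre (a point): Centre, half-way up (21 mm above its underside), of the tinted plaster test cast that is the darkest, near-black brown. Loose upright hexagonal prism, 40 mm across flats, 46 mm across corners, 42 mm tall, with a tiny rosette 2 mm high on top; about 65 g. z up; x is normal to one pair of flats (the others at 60 and 120 degrees).
- mark_a: Mark: a flat slate-grey hexagonal tile, 56 mm across flats and 4 mm thick, fixed on the wooden board (its top is 14 mm above the table). Origin: centre of its underside, 10 mm above the table; its y axis runs along the row, its x axis across it. It is one end of the row (the -y end of the board); neighbouring marks are about 88 mm apart.
- mark_b: Mark: a flat slate-grey hexagonal tile, 56 mm across flats and 4 mm thick, fixed on the wooden board (its top is 14 mm above the table). Origin: centre of its underside, 10 mm above the table; its y axis runs along the row, its x axis across it. It is second in the row from mark_a; neighbouring marks are about 88 mm apart.
- mark_c: Mark: a flat slate-grey hexagonal tile, 56 mm across flats and 4 mm thick, fixed on the wooden board (its top is 14 mm above the table). Origin: centre of its underside, 10 mm above the table; its y axis runs along the row, its x axis across it. It is third in the row from mark_a; neighbouring marks are about 88 mm apart.
- mark_d: Mark: a flat slate-grey hexagonal tile, 56 mm across flats and 4 mm thick, fixed on the wooden board (its top is 14 mm above the table). Origin: centre of its underside, 10 mm above the table; its y axis runs along the row, its x axis across it. It is the other end of the row (the +y end); neighbouring marks are about 88 mm apart.
- start_stop: Yellow end stop bar, 70 mm across the board, 24 mm along it, 14 mm high, fixed on the board about 66 mm beyond the end mark of the row; it may be at either end. Origin: centre of its underside, 10 mm above the table. It shows where the row begins.
- end_stop: Blue end stop bar, 70 mm across the board, 24 mm along it, 14 mm high, fixed on the board about 66 mm beyond the end mark of the row; it may be at either end. Origin: centre of its underside, 10 mm above the table. It shows where the row ends.

How it is judged:
At the end, for the whole second after the job is handed in: Counted from the mark beside the yellow stop, the casts cream, buff, rust, umber stand on the four marks in this order, each resting on its mark (centre height within 4 mm), its centre within 12 mm horizontally of the mark's centre, upright within 0.1 rad, and at rest, released (((horizontal distance between start_stop and mark_a below 0.12 m and horizontal distance between cream_centre and mark_a below 0.012 m and z of cream_centre in the frame of mark_a between 0.021 and 0.029 m and horizontal distance between buff_centre and mark_b below 0.012 m and z of buff_centre in the frame of mark_b between 0.021 and 0.029 m and horizontal distance between rust_centre and mark_c below 0.012 m and z of rust_centre in the frame of mark_c between 0.021 and 0.029 m and horizontal distance between umber_centre and mark_d below 0.012 m and z of umber_centre in the frame of mark_d between 0.021 and 0.029 m) or (horizontal distance between start_stop and mark_d below 0.12 m and horizontal distance between cream_centre and mark_d below 0.012 m and z of cream_centre in the frame of mark_d between 0.021 and 0.029 m and horizontal distance between buff_centre and mark_c below 0.012 m and z of buff_centre in the frame of mark_c between 0.021 and 0.029 m and horizontal distance between rust_centre and mark_b below 0.012 m and z of rust_centre in the frame of mark_b between 0.021 and 0.029 m and horizontal distance between umber_centre and mark_a below 0.012 m and z of umber_centre in the frame of mark_a between 0.021 and 0.029 m)) and angle between each of cream_centre, buff_centre, rust_centre, umber_centre's own z axis and vertical below 0.1 rad and linear speed of each of cast_cream, cast_buff, cast_rust, cast_umber below 0.02 m/s); the robot touches nothing.
It also fails if it takes over 104 s, if anything falls off the work surface, if the arm or the gripper's body presses on something with over 40 N, if the wrist force passes 120 N, or if a joint passes its speed limit or range.

### The arm

A 6-joint arm with a two-finger parallel gripper is mounted at the origin on the work surface. World frame = base frame: x ahead of the robot, y to its left, z up, the work surface at z = 0. Lengths are in m, angles in rad, forces in N, time in s.
With the tool pointing down it reaches from about 0.375 to 0.9 m from the base axis. Payload 3.1 kg.
Tool frame: the origin (TCP) lies at the very end of the fingers, on their centre line; the grasp point (between the pads) lies 19 mm behind it; z points along the fingers, y is the line along which they close (so a half turn about z gives the same grasp; the last joint's range is limited). The gripper opens to 85 mm and grips with 20 to 120 N. Pads are 22 mm wide; open, the fingers measure 114 mm over their backs; the gripper's body (76 mm by 85 mm) begins 54 mm behind the grasp point. The pads swing forward as they close: fully open they stand 13 mm farther back than shut.
Start: joints at [0.93, 0.527, 1.433, -0, 1.181, -0.178], TCP at [0.278, 0.56, 0.231] pointing down, gripper open.
Joint ranges: [-3.08, 3.08], [-0.75, 2.2], [0.22, 2.44], [-1.43, 4.57], [0, 2.65], [-2.85, 2.85]. Speed limits (rad/s): [2.79, 2.79, 3.14, 3.14, 3.14, 3.14].

### API

Orientations are given as a unit quaternion [x, y, z, w].
In Python, from station import manip gives the robot as it stands.
- The arm moves only by the shell command python3 -m handwheel 'ROWS' [FORCE]. ROWS is JSON, a list of rows, each a list of 7 numbers: the shift along the world's x, y, z in mm, then the turn, a rotation vector about the world's x, y, z in degrees, then the opening, from 0 (shut) to 1 (fully open). A call has exactly 10 rows; each row shifts and turns the commanded pose from where the row before left it; what a row does not reach is not made up. A row lasts 1/8 s, in which the tool goes at most 62.5 mm and 10.7 degrees, less where a joint would pass 70% of its speed; a pose out of reach is approached as far as the arm can. A call is refused whole if a number of a shift passes 62.5 or a number of a turn 10.7, either way. A call with a gripper value outside its range is refused whole. The fingers move at their own pace and stop on an object; FORCE is the grip in N (left out, the last holds). Time passes only in rows, so rows that do not move let the fingers close, or fill a call up. It gives the time, the measured TCP pose, the force, the opening and the grip force at its end, in the units of the state.
- manip.sense(): the state, without advancing time (a new reading comes with each control period).
- manip.snapshot(name): name is "side" or "top"; returns the picture (400x640x3 uint8, red, green, blue); there is no depth.
- manip.get_calibration(name): a dict with "K" (3x3 intrinsics, pixels), "rvec" (rotation vector, rad) and "tvec" (3), from world to camera coordinates, as OpenCV has them. Camera axes: x right, y down, z forward; pixel columns grow to the right and rows downward; lengths in m; the calibration is good to about 2 mm. A picture is of the moment at which its call begins. get_calibration takes no time and is no camera call.
- manip.sign_off(): hands the job in; it is judged then, once.
The state is a dict: "t": time; "q": joint angles; "qd": joint speeds; "tau": joint torques, N m; "tcp_pos": TCP position; "tool_rot": TCP orientation; "force": force on the tool from outside, world axes, zero at the start; "ft_torque": the same for the moment, N m; "finger_gap": opening from 0.0 (shut) to 1.0 (fully open); "gripper_force": force on a finger pad.
Only numpy, scipy, OpenCV 4.12 (cv2) and the standard library are available. Lean on these libraries where they do the work, as an engineer would, in place of code of your own. Each camera call takes 0.05 s, during which the arm holds its last target. There are 200 camera calls.

## Working session

There is one attempt and no reset: what is moved stays moved. The work goes in short steps, Python scripts to look and compute and a shell command to move; the robot and the scene stay as the last step left them, time stands still between calls to the robot, and variables do not carry over. Pictures are saved under pics/ and viewed, at most 14 in all, crops included, and the job is handed in when it is done.

```bash
mkdir -p pics; python3 - <<'E'
from station import manip
import cv2,numpy as np
for n in("top","side"):
    im=manip.snapshot(n); cv2.imwrite(f"pics/{n}0.png",im[:,:,::-1])
    c=manip.get_calibration(n); R=cv2.Rodrigues(np.array(c["rvec"]))[0]
    print(n,np.array(c["K"]).tolist(),(-R.T@np.array(c["tvec"]).ravel()).round(3),R.round(2).tolist())
print(manip.sense())
E
```

```text
top [[471.78610577203784, 0.0, 317.0342598415957], [0.0, 471.78610577203784, 206.51220126432992], [0.0, 0.0, 1.0]] [0.346 0.002 0.982] [[0.0, -1.0, -0.0], [-0.98, -0.0, -0.22], [0.22, 0.0, -0.98]]
side [[486.8045634467282, 0.0, 315.74484193397495], [0.0, 486.8045634467282, 202.91355905133315], [0.0, 0.0, 1.0]] [ 0.31  -0.789  0.697] [[0.96, -0.28, 0.01], [-0.17, -0.59, -0.79], [0.23, 0.76, -0.61]]
{'t': 0.1, 'q': array([ 9.30529669e-01,  5.28377246e-01,  1.43378171e+00, -1.36949291e-05,
        1.18139845e+00, -1.78500356e-01]), 'qd': array([ 0.00131231,  0.0004286 , -0.00473413,  0.00053308,  0.00071704,
        0.00067877]), 'tau': array([-3.43523761e-04, -4.43309927e+01, -1.78585482e+01, -2.60923298e-04,
        3.93220267e-03, -3.45553399e-07]), 'tcp_pos': array([0.27804074, 0.55902587, 0.23042659]), 'tool_rot': array([ 2.28834682e-01,  9.73464803e-01, -9.03716965e-04, -3.85218704e-04]), 'force': array([-0.0594813 , -0.26361852, -0.04949649]), 'ft_torque': array([-0.00429135,  0.01031316, -0.0193601 ]), 'gripper_force': 0.0, 'finger_gap': 0.9988899612761425}
```

View pics/top0.png

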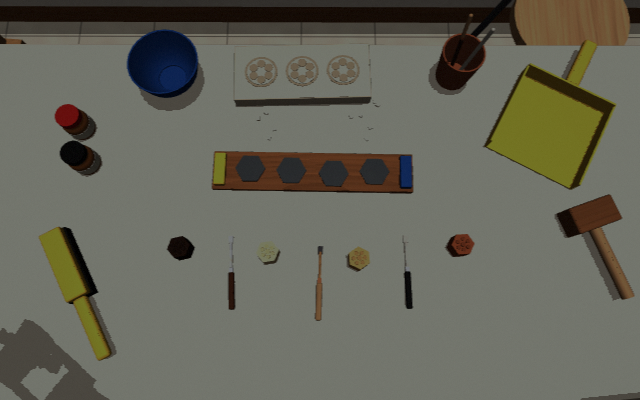

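View pics/side0.png

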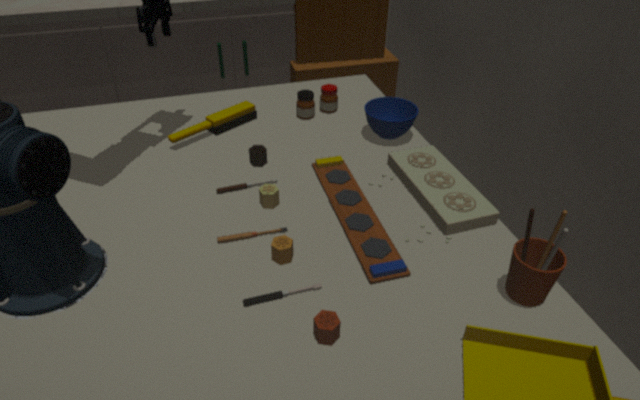

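Top view: the yellow stop is at (220,168), which is the +y end, and blue is at (406,171). So cream goes to mark_d, buff to c, rust to b and umber to a. Casts in the top view: umber (181,248), cream (268,253), buff (359,258), rust (461,245). The side view shows all four upright.

```bash
cat > h.py <<'E'
import cv2,numpy as np
from station import manip
def ray(n,uv,z):
    c=manip.get_calibration(n);K=np.array(c["K"]);R=cv2.Rodrigues(np.array(c["rvec"]))[0];t=np.array(c["tvec"]).ravel()
    C=-R.T@t; d=np.linalg.inv(K)@np.c_[np.atleast_2d(uv),np.ones(len(np.atleast_2d(uv)))].T
    d=(R.T@d).T; return C+d*((z-C[2])/d[:,2])[:,None]
E
python3 - <<'E'
from h import *
im=cv2.imread("pics/top0.png").astype(int)
P=dict(umber=(181,248),cream=(268,253),buff=(359,258),rust=(461,245),d=(250,169),c=(291,171),b=(333,174),a=(374,172),y=(220,168),bl=(406,171))
tiles=[]
for k,(u,v) in P.items():
    r=22 if len(k)>2 else 17
    cr=im[v-r:v+r,u-r:u+r]
    ref=np.median(im[v-3:v+4,u-3:u+4].reshape(-1,3),0)
    if len(k)>2 and k!="umber":
        m=(cr.max(2)-cr.min(2))>18 if k=="cream" else (cr.max(2)-cr.min(2))>35
    else: m=np.abs(cr-ref).max(2)<(22 if k!="umber" else 30)
    m=cv2.morphologyEx(m.astype(np.uint8),cv2.MORPH_OPEN,np.ones((3,3)))
    n,l,s,c=cv2.connectedComponentsWithStats(m); i=1+s[1:,4].argmax()
    hull=cv2.convexHull(cv2.findContours((l==i).astype(np.uint8),0,1)[0][0]); M=cv2.moments(hull)
    ctr=np.array([M["m10"]/M["m00"]+u-r,M["m01"]/M["m00"]+v-r])
    z=.025 if len(k)>2 else (.014 if len(k)==1 and k!="y" else .024)
    print(k,ctr.round(1),s[i].tolist(),ray("top",ctr,z).round(4)[0])
    if r==22:
        a=cv2.resize(cr.astype(np.uint8),None,fx=7,fy=7,interpolation=cv2.INTER_CUBIC)
        a=np.clip(a.astype(float)*1.6,0,255).astype(np.uint8); cv2.drawContours(a,[hull*7+3],-1,(255,0,255),1); tiles.append(a[:,:])
o=np.vstack([np.hstack(tiles[:2]),np.hstack(tiles[2:])]);cv2.imwrite("pics/crops.png",cv2.resize(o,(600,600)))
E
```

```text
umber [180.5 247.9] [9, 11, 26, 23, 451] [0.4717 0.2808 0.025 ]
cream [267.2 251.1] [11, 10, 22, 21, 344] [0.4656 0.1039 0.025 ]
buff [358.8 257.6] [12, 11, 21, 22, 347] [ 0.4529 -0.0823  0.025 ]
rust [462.5 243.6] [13, 11, 22, 20, 347] [ 0.4823 -0.2946  0.025 ]
d [250. 168.] [3, 4, 29, 25, 571] [0.6454 0.1466 0.014 ]
c [290.9 170. ] [3, 4, 29, 25, 568] [0.6411 0.0589 0.014 ]
b [333.1 173.1] [3, 4, 29, 25, 579] [ 0.6346 -0.0313  0.014 ]
a [373.9 171.1] [3, 4, 29, 25, 570] [ 0.6393 -0.1185  0.014 ]
y [219.  167.9] [11, 2, 11, 31, 301] [0.6424 0.2107 0.024 ]
bl [405.9 171.3] [12, 2, 11, 31, 321] [ 0.6361 -0.1849  0.024 ]
```

View pics/crops.png

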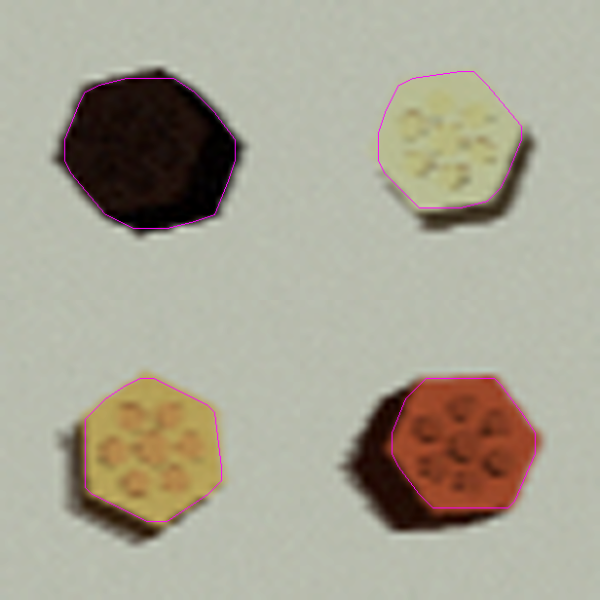

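The crops show clean top faces. Rust has flats facing ±x, and buff has a corner facing +x. Cream and umber are turned about 10°. The masks cover the top faces, so I'll cast onto z=0.042 and get the orientation numerically.

```bash
python3 - <<'E'
from h import *
im=cv2.imread("pics/top0.png")
P=dict(umber=(181,248),cream=(268,253),buff=(359,258),rust=(461,245))
for k,(u,v) in P.items():
    r=22;f=6
    cr=cv2.resize(im[v-r:v+r,u-r:u+r],None,fx=f,fy=f,interpolation=cv2.INTER_LINEAR).astype(int)
    sat=cr.max(2)-cr.min(2)
    if k=="umber": m=(cr[:,:,2]<60)&(cr[:,:,2]>9)&(cr[:,:,2]-cr[:,:,0]>5)
    elif k=="cream": m=(sat>22)&(cr.max(2)>85)
    else: m=(sat>35)&(cr.max(2)>70)
    m=cv2.morphologyEx(m.astype(np.uint8),cv2.MORPH_OPEN,np.ones((13,13)))
    n,l,s,c=cv2.connectedComponentsWithStats(m); i=1+s[1:,4].argmax()
    h=cv2.convexHull(cv2.findContours((l==i).astype(np.uint8),0,1)[0][0])[:,0]
    w=ray("top",(h+.5)/f-.5+[u-r,v-r],.042)[:,:2]
    wm=(w*1e4).astype(np.float32); M=cv2.moments(wm[:,None]); C=np.array([M["m10"],M["m01"]])/M["m00"]
    e=np.diff(np.r_[wm,wm[:1]],axis=0); L=np.hypot(*e.T); a=np.arctan2(e[:,1],e[:,0])
    ph=np.degrees(np.angle((L*np.exp(6j*a)).sum()))/6
    nrm=sorted(((ph+30)%60+60*j)%180 for j in range(3))
    print(k,(C/1e4).round(4),"area mm2",M["m00"]/100,"(hex 1386) flat normals deg",np.round(nrm,1))
q=manip.sense()["tool_rot"];from scipy.spatial.transform import Rotation as R
print(R.from_quat(q).as_matrix().round(3))
E
```

```text
umber [0.4726 0.281 ] area mm2 1375.2193927931785 (hex 1386) flat normals deg [ 11.2  71.2 131.2]
cream [0.4633 0.1026] area mm2 1228.3973212450742 (hex 1386) flat normals deg [  8.3  68.3 128.3]
buff [ 0.4512 -0.0808] area mm2 1370.5767009313404 (hex 1386) flat normals deg [ 34.5  94.5 154.5]
rust [ 0.48   -0.2898] area mm2 1374.361033219099 (hex 1386) flat normals deg [  3.7  63.7 123.7]
[[-0.895  0.446 -0.001]
 [ 0.446  0.895 -0.002]
 [ 0.    -0.002 -1.   ]]
```

```bash
python3 -m handwheel '[[19.5,-27.8,-6,0,0,-5.3,1],[19.5,-27.8,-6,0,0,-5.3,1],[19.5,-27.8,-6,0,0,-5.3,1],[19.5,-27.8,-6,0,0,-5.3,1],[19.5,-27.8,-6,0,0,-5.3,1],[19.5,-27.8,-6,0,0,-5.3,1],[19.5,-27.8,-6,0,0,-5.3,1],[19.5,-27.8,-6,0,0,-5.3,1],[19.5,-27.8,-6,0,0,-5.3,1],[19.5,-27.8,-6,0,0,-5.3,1]]' 40
cat >> h.py <<'E'
from scipy.spatial.transform import Rotation as R
def st(tx=None,ty=None,tz=None):
    s=manip.sense();p=s["tcp_pos"]*1e3;y=R.from_quat(s["tool_rot"]).as_matrix()
    print("t %.2f"%s["t"],"tcp",p.round(1),"yang %.1f"%np.degrees(np.arctan2(y[1,1],y[0,1])),"tilt",y[:2,2].round(3),"gap %.2f F %.0f"%(s["finger_gap"],s["gripper_force"]),"go",(np.array([tx,ty,tz])-p).round(1) if tx else "")
E
python3 -c "
from h import *
st(472.6,281,10)
cv2.imwrite('pics/s1.png',manip.snapshot('side')[:,:,::-1])"
```

```text
t: 1.35
tcp_pos: [0.4737, 0.2805, 0.1708]
tool_rot: [0.64, 0.768, -0.0, -0.0]
force: [0.1, -0.0, 0.1]
finger_gap: 1.0
gripper_force: 0.0
t 1.35 tcp [473.7 280.5 170.8] yang 10.4 tilt [-0.001 -0.   ] gap 1.00 F 0 go [  -1.1    0.5 -160.8]
```

View pics/s1.png

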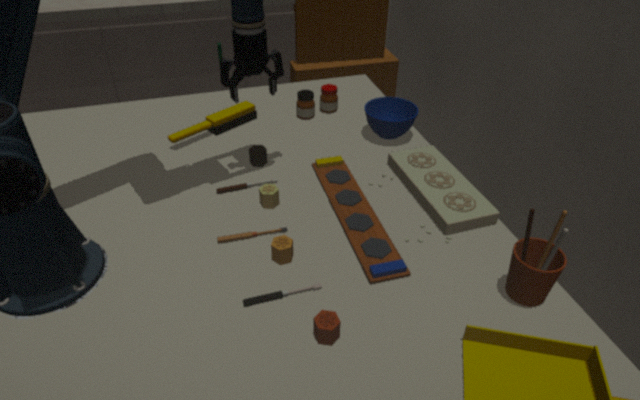

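The gripper at (255,90) hangs directly over umber at (258,156). Going down and gripping.

```bash
python3 -m handwheel '[[-1,0.5,-20,0,0,0,1],[0,0,-25,0,0,0,1],[0,0,-25,0,0,0,1],[0,0,-25,0,0,0,1],[0,0,-20,0,0,0,1],[0,0,-20,0,0,0,1],[0,0,-15,0,0,0,1],[0,0,-10,0,0,0,1],[0,0,0,0,0,0,1],[0,0,0,0,0,0,0.4]]' 40 | tail -4
python3 -m handwheel '[[0,0,0,0,0,0,0],[0,0,0,0,0,0,0],[0,0,0,0,0,0,0],[0,0,0,0,0,0,0],[0,0,0,0,0,0,0],[0,0,0,0,0,0,0],[0,0,10,0,0,0,0],[0,0,20,0,0,0,0],[0,0,25,0,0,0,0],[0,0,25,0,0,0,0]]' 40
python3 -c "
from h import *
st(639.3,-118.5,25)
a=manip.snapshot('side')[60:260,160:360,::-1]
cv2.imwrite('pics/s2.png',cv2.resize(a,None,fx=2.5,fy=2.5))"
```

```text
tool_rot: [0.639, 0.769, 0.0, 0.0]
force: [0.2, -0.5, 0.3]
finger_gap: 0.815
gripper_force: 0.0
t: 3.9
tcp_pos: [0.4721, 0.2819, 0.0921]
tool_rot: [0.639, 0.769, -0.0, -0.0]
force: [-0.6, -1.1, -1.0]
finger_gap: 0.46
gripper_force: 40.5
t 3.90 tcp [472.1 281.9  92.1] yang 10.5 tilt [-0.001 -0.   ] gap 0.46 F 40 go [ 167.2 -400.4  -67.1]
```

View pics/s2.png

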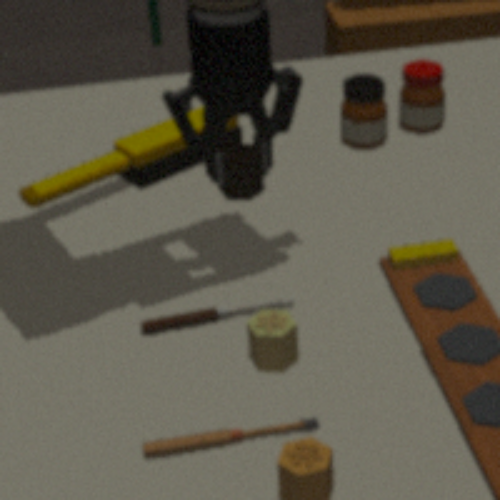

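Umber is held (gap 0.46, about 39 mm, 40 N) and the side crop shows it hanging upright. Carrying it to mark a.

```bash
python3 -m handwheel '[[8,-20,0,0,0,0,0],[16,-40,0,0,0,0,0],[19,-45,0,0,0,0,0],[20,-48,0,0,0,0,0],[20,-48,0,0,0,0,0],[20,-48,0,0,0,0,0],[20,-48,0,0,0,0,0],[20,-48,0,0,0,0,0],[16,-38,0,0,0,0,0],[8,-17,0,0,0,0,0]]' 40 |tail -4
python3 -c "
from h import *
st(639.3,-118.5,27)"
```

```text
tool_rot: [0.64, 0.768, 0.0, 0.0]
force: [0.6, 0.9, -0.8]
finger_gap: 0.464
gripper_force: 40.5
t 5.20 tcp [ 639.9 -120.3   91. ] yang 10.4 tilt [ 0. -0.] gap 0.46 F 40 go [ -0.6   1.8 -64. ]
```

```bash
python3 -m handwheel '[[-0.5,1.8,-15,0,0,0,0],[0,0,-20,0,0,0,0],[0,0,-15,0,0,0,0],[0,0,-8,0,0,0,0],[0,0,-4,0,0,0,0],[0,0,-2,0,0,0,0],[0,0,0,0,0,0,0],[0,0,0,0,0,0,0.7],[0,0,0,0,0,0,0.9],[0,0,0,0,0,0,0.9]]' 40
python3 -m handwheel '[[0,0,0,0,0,0,0.9],[0,0,10,0,0,0,1],[0,0,25,0,0,0,1],[0,0,30,0,0,0,1],[0,0,30,0,0,0,1],[0,0,30,0,0,0,1],[0,0,0,0,0,0,1],[0,0,0,0,0,0,1],[0,0,0,0,0,0,1],[0,0,0,0,0,0,1]]' 40|tail -4
python3 -c "
from h import *
st(480,-289.8,10)
a=manip.snapshot('side')[140:300,260:460,::-1]
cv2.imwrite('pics/s3.png',cv2.resize(a,None,fx=2.5,fy=2.5))"
```

```text
t: 6.45
tcp_pos: [0.6391, -0.1163, 0.0276]
tool_rot: [0.639, 0.769, 0.0, 0.0]
force: [-0.2, 0.4, 0.4]
finger_gap: 0.898
gripper_force: 0.0
tool_rot: [0.639, 0.769, -0.0, -0.001]
force: [0.2, 0.2, -0.2]
finger_gap: 0.995
gripper_force: 0.0
t 7.70 tcp [ 638.3 -116.   151. ] yang 10.5 tilt [-0.002  0.001] gap 1.00 F 0 go [-158.3 -173.8 -141. ]
```

View pics/s3.png

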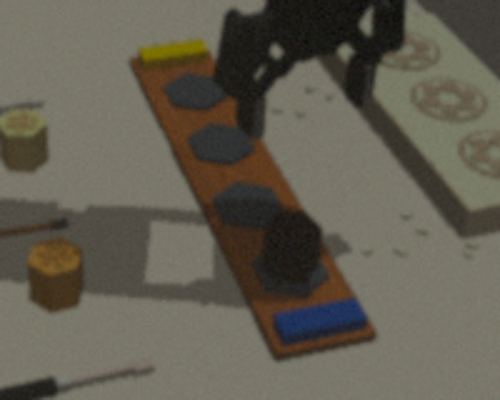

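Umber stands upright and centred on mark a, beside the blue stop. Rust next.

```bash
python3 -m handwheel '[[-9,-9,0,0,0,-0.7,1],[-16,-18,0,0,0,-0.7,1],[-20,-22,0,0,0,-0.7,1],[-20,-22,0,0,0,-0.7,1],[-20,-22,0,0,0,-0.7,1],[-20,-22,0,0,0,-0.7,1],[-20,-22,0,0,0,-0.7,1],[-16,-18,0,0,0,-0.7,1],[-12,-13,0,0,0,-0.7,1],[-5,-6,0,0,0,-0.5,1]]' 40|tail -2
python3 -m handwheel '[[0,0,-20,0,0,0,1],[0,0,-25,0,0,0,1],[0,0,-25,0,0,0,1],[0,0,-10,0,0,0,1],[0,0,0,0,0,0,1],[0,0,0,0,0,0,1],[0,0,0,0,0,0,1],[0,0,0,0,0,0,1],[0,0,0,0,0,0,1],[0,0,0,0,0,0,1]]' 40|tail -2
python3 -c "
from h import *
st(480,-289.8,11)"
```

```text
finger_gap: 1.0
gripper_force: 0.0
finger_gap: 0.999
gripper_force: 0.0
t 10.25 tcp [ 481.  -290.2   72.4] yang 3.7 tilt [ 0. -0.] gap 1.00 F 0 go [ -1.    0.4 -61.4]
```

```bash
python3 -m handwheel '[[-1,0,-15,0,0,0,1],[0,0,-20,0,0,0,1],[0,0,-15,0,0,0,1],[0,0,-8,0,0,0,1],[0,0,-3.5,0,0,0,1],[0,0,0,0,0,0,1],[0,0,0,0,0,0,0.4],[0,0,0,0,0,0,0],[0,0,0,0,0,0,0],[0,0,0,0,0,0,0]]' 40 | tail -2
python3 -m handwheel '[[0,0,0,0,0,0,0],[0,0,0,0,0,0,0],[0,0,0,0,0,0,0],[0,0,0,0,0,0,0],[0,0,10,0,0,0,0],[0,0,25,0,0,0,0],[0,0,30,0,0,0,0],[0,0,30,0,0,0,0],[0,0,5,0,0,0,0],[0,0,0,0,0,0,0]]' 40
python3 -c "
from h import *
st(634.6,-31.3,27)"
```

```text
finger_gap: 0.464
gripper_force: 41.6
t: 12.75
tcp_pos: [0.4796, -0.2899, 0.1105]
tool_rot: [0.684, 0.73, 0.0, -0.0]
force: [-0.2, -0.5, -1.4]
finger_gap: 0.461
gripper_force: 41.0
t 12.75 tcp [ 479.6 -289.9  110.5] yang 3.7 tilt [-0.  0.] gap 0.46 F 41 go [155.  258.6 -83.5]
```

```bash
python3 -m handwheel '[[8,13,0,0,0,0,0],[14,24,0,0,0,0,0],[18,30,0,0,0,0,0],[20,33,0,0,0,0,0],[20,33,0,0,0,0,0],[20,33,0,0,0,0,0],[20,33,0,0,0,0,0],[17,29,0,0,0,0,0],[12,20,0,0,0,0,0],[6,10,0,0,0,0,0]]' 40 |tail -2
python3 -m handwheel '[[0,0,-15,0,0,0,0],[0,0,-20,0,0,0,0],[0,0,-10,0,0,0,0],[0,0,0,0,0,0,0],[0,0,0,0,0,0,0],[0,0,0,0,0,0,0],[0,0,0,0,0,0,0],[0,0,0,0,0,0,0],[0,0,0,0,0,0,0],[0,0,0,0,0,0,0]]' 40|tail -2
python3 -c "
from h import *
st(634.6,-31.3,27)"
```

```text
finger_gap: 0.463
gripper_force: 41.0
finger_gap: 0.465
gripper_force: 41.0
t 15.25 tcp [634.9 -32.1  65.8] yang 3.7 tilt [-0.  0.] gap 0.46 F 41 go [ -0.3   0.8 -38.8]
```

```bash
python3 -m handwheel '[[0,0.5,-12,0,0,0,0],[0,0,-14,0,0,0,0],[0,0,-8,0,0,0,0],[0,0,-3,0,0,0,0],[0,0,-1.5,0,0,0,0],[0,0,0,0,0,0,0],[0,0,0,0,0,0,0],[0,0,0,0,0,0,0.7],[0,0,0,0,0,0,0.9],[0,0,0,0,0,0,0.9]]' 40|tail -4
python3 -m handwheel '[[0,0,0,0,0,0,0.9],[0,0,10,0,0,0,1],[0,0,25,0,0,0,1],[0,0,30,0,0,0,1],[0,0,30,0,0,0,1],[0,0,20,0,0,0,1],[0,0,0,0,0,0,1],[0,0,0,0,0,0,1],[0,0,0,0,0,0,1],[0,0,0,0,0,0,1]]' 40|tail -4
python3 -c "
from h import *
st(451.2,-80.8,11)
a=manip.snapshot('side')[140:300,260:460,::-1]
cv2.imwrite('pics/s4.png',cv2.resize(a,None,fx=2.5,fy=2.5))"
```

```text
tool_rot: [0.684, 0.73, 0.0, 0.0]
force: [-0.1, -1.1, -0.6]
finger_gap: 0.902
gripper_force: 0.0
tool_rot: [0.684, 0.73, -0.0, -0.001]
force: [-0.4, 0.7, 0.1]
finger_gap: 0.999
gripper_force: 0.0
t 17.75 tcp [634.4 -31.6 141.3] yang 3.7 tilt [-0.002  0.   ] gap 1.00 F 0 go [-183.2  -49.2 -130.3]
```

View pics/s4.png

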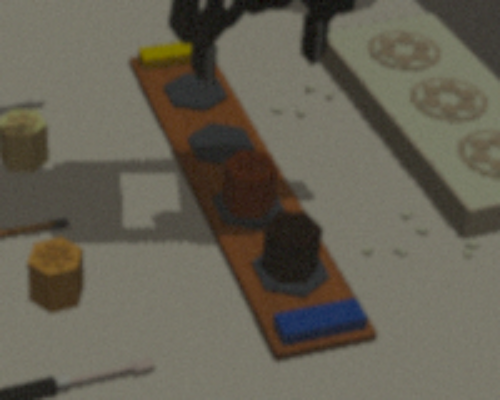

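Rust stands on mark b and umber is undisturbed. Buff next: flats at −25.5°, so turn −29.2°.

```bash
python3 -m handwheel '[[-9,-2,0,0,0,-2.9,1],[-17,-5,0,0,0,-2.9,1],[-22,-6,0,0,0,-2.9,1],[-23,-6,0,0,0,-2.9,1],[-23,-6,0,0,0,-2.9,1],[-23,-6,0,0,0,-2.9,1],[-23,-6,0,0,0,-2.9,1],[-20,-6,0,0,0,-2.9,1],[-15,-4,0,0,0,-3,1],[-8,-2,0,0,0,-3,1]]' 40|tail -2
python3 -m handwheel '[[0,0,-20,0,0,0,1],[0,0,-25,0,0,0,1],[0,0,-20,0,0,0,1],[0,0,-5,0,0,0,1],[0,0,0,0,0,0,1],[0,0,0,0,0,0,1],[0,0,0,0,0,0,1],[0,0,0,0,0,0,1],[0,0,0,0,0,0,1],[0,0,0,0,0,0,1]]' 40|tail -2
python3 -c "
from h import *
st(451.2,-80.8,11)"
```

```text
finger_gap: 1.001
gripper_force: 0.0
finger_gap: 1.001
gripper_force: 0.0
t 20.30 tcp [452.  -80.7  72.4] yang -25.5 tilt [ 0. -0.] gap 1.00 F 0 go [ -0.8  -0.1 -61.4]
```

```bash
python3 -m handwheel '[[-1,0,-15,0,0,0,1],[0,0,-20,0,0,0,1],[0,0,-15,0,0,0,1],[0,0,-8,0,0,0,1],[0,0,-3.5,0,0,0,1],[0,0,0,0,0,0,1],[0,0,0,0,0,0,0.4],[0,0,0,0,0,0,0],[0,0,0,0,0,0,0],[0,0,0,0,0,0,0]]' 40 | tail -2
python3 -m handwheel '[[0,0,0,0,0,0,0],[0,0,0,0,0,0,0],[0,0,0,0,0,0,0],[0,0,0,0,0,0,0],[0,0,10,0,0,0,0],[0,0,25,0,0,0,0],[0,0,30,0,0,0,0],[0,0,30,0,0,0,0],[0,0,5,0,0,0,0],[0,0,0,0,0,0,0]]' 40
python3 -c "
from h import *
st(641.1,58.9,27)"
```

```text
finger_gap: 0.463
gripper_force: 41.1
t: 22.8
tcp_pos: [0.4508, -0.0806, 0.1109]
tool_rot: [0.846, 0.534, 0.0, 0.0]
force: [-0.1, 0.4, -0.5]
finger_gap: 0.459
gripper_force: 40.5
t 22.80 tcp [450.8 -80.6 110.9] yang -25.5 tilt [ 0. -0.] gap 0.46 F 41 go [190.3 139.5 -83.9]
```

```bash
python3 -m handwheel '[[10,7,0,0,0,2.5,0],[17,13,0,0,0,2.5,0],[22,16,0,0,0,2.5,0],[24,18,0,0,0,2.5,0],[24,18,0,0,0,2.5,0],[24,18,0,0,0,2.5,0],[24,18,0,0,0,2.5,0],[21,15,0,0,0,2.5,0],[15,11,0,0,0,2.5,0],[8,6,0,0,0,2.5,0]]' 40 |tail -2
python3 -m handwheel '[[0,0,-15,0,0,0,0],[0,0,-20,0,0,0,0],[0,0,-10,0,0,0,0],[0,0,0,0,0,0,0],[0,0,0,0,0,0,0],[0,0,0,0,0,0,0],[0,0,0,0,0,0,0],[0,0,0,0,0,0,0],[0,0,0,0,0,0,0],[0,0,0,0,0,0,0]]' 40|tail -2
python3 -c "
from h import *
st(641.1,58.9,27)"
```

```text
finger_gap: 0.461
gripper_force: 40.5
finger_gap: 0.462
gripper_force: 40.5
t 25.30 tcp [639.9  59.3  65.8] yang -0.5 tilt [ 0. -0.] gap 0.46 F 41 go [  1.2  -0.4 -38.8]
```

```bash
python3 -m handwheel '[[1,0,-12,0,0,0,0],[0,0,-14,0,0,0,0],[0,0,-8,0,0,0,0],[0,0,-3,0,0,0,0],[0,0,-1.5,0,0,0,0],[0,0,0,0,0,0,0],[0,0,0,0,0,0,0],[0,0,0,0,0,0,0.7],[0,0,0,0,0,0,0.9],[0,0,0,0,0,0,0.9]]' 40|tail -4
python3 -m handwheel '[[0,0,0,0,0,0,0.9],[0,0,10,0,0,0,1],[0,0,25,0,0,0,1],[0,0,30,0,0,0,1],[0,0,30,0,0,0,1],[0,0,20,0,0,0,1],[0,0,0,0,0,0,1],[0,0,0,0,0,0,1],[0,0,0,0,0,0,1],[0,0,0,0,0,0,1]]' 40|tail -2
python3 -c "
from h import *
st(463.3,102.6,11)
a=manip.snapshot('side')[140:300,240:440,::-1]
cv2.imwrite('pics/s5.png',cv2.resize(a,None,fx=2.5,fy=2.5))"
```

```text
tool_rot: [0.71, 0.704, 0.0, 0.0]
force: [0.2, 0.1, -0.1]
finger_gap: 0.901
gripper_force: 0.0
finger_gap: 1.001
gripper_force: 0.0
t 27.80 tcp [640.4  59.4 141.2] yang -0.5 tilt [-0.002  0.   ] gap 1.00 F 0 go [-177.1   43.2 -130.2]
```

View pics/s5.png

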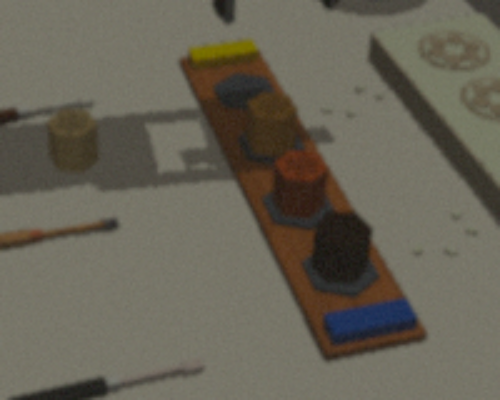

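Buff stands on mark c. Cream last.

```bash
python3 -m handwheel '[[-9,2,0,0,0,0.9,1],[-16,4,0,0,0,0.9,1],[-21,5,0,0,0,0.9,1],[-22,5.5,0,0,0,0.9,1],[-22,5.5,0,0,0,0.9,1],[-22,5.5,0,0,0,0.9,1],[-22,5.5,0,0,0,0.9,1],[-20,5,0,0,0,0.9,1],[-15,3.5,0,0,0,0.9,1],[-8,2,0,0,0,0.9,1]]' 40|tail -2
python3 -m handwheel '[[0,0,-20,0,0,0,1],[0,0,-25,0,0,0,1],[0,0,-20,0,0,0,1],[0,0,-5,0,0,0,1],[0,0,0,0,0,0,1],[0,0,0,0,0,0,1],[0,0,0,0,0,0,1],[0,0,0,0,0,0,1],[0,0,0,0,0,0,1],[0,0,0,0,0,0,1]]' 40|tail -2
python3 -c "
from h import *
st(463,103,11)"
```

```text
finger_gap: 0.997
gripper_force: 0.0
finger_gap: 0.998
gripper_force: 0.0
t 30.35 tcp [463.9 102.8  72.4] yang 8.5 tilt [ 0. -0.] gap 1.00 F 0 go [ -0.9   0.2 -61.4]
```

```bash
python3 -m handwheel '[[-1,0,-15,0,0,0,1],[0,0,-20,0,0,0,1],[0,0,-15,0,0,0,1],[0,0,-8,0,0,0,1],[0,0,-3.5,0,0,0,1],[0,0,0,0,0,0,1],[0,0,0,0,0,0,0.4],[0,0,0,0,0,0,0],[0,0,0,0,0,0,0],[0,0,0,0,0,0,0]]' 40 | tail -2
python3 -m handwheel '[[0,0,0,0,0,0,0],[0,0,0,0,0,0,0],[0,0,0,0,0,0,0],[0,0,0,0,0,0,0],[0,0,10,0,0,0,0],[0,0,25,0,0,0,0],[0,0,30,0,0,0,0],[0,0,30,0,0,0,0],[0,0,5,0,0,0,0],[0,0,0,0,0,0,0]]' 40|tail -2
python3 -c "
from h import *
st(645.4,146.6,27)"
```

```text
finger_gap: 0.461
gripper_force: 40.7
finger_gap: 0.46
gripper_force: 40.2
t 32.85 tcp [462.8 102.8 110.8] yang 8.5 tilt [ 0. -0.] gap 0.46 F 40 go [182.6  43.8 -83.8]
```

```bash
python3 -m handwheel '[[9,2,0,0,0,0,0],[17,4,0,0,0,0,0],[21,5,0,0,0,0,0],[23,5.5,0,0,0,0,0],[23,5.5,0,0,0,0,0],[23,5.5,0,0,0,0,0],[23,5.5,0,0,0,0,0],[20,5,0,0,0,0,0],[15,4,0,0,0,0,0],[8,2,0,0,0,0,0]]' 40 |tail -2
python3 -m handwheel '[[0,0,-15,0,0,0,0],[0,0,-20,0,0,0,0],[0,0,-10,0,0,0,0],[0,0,0,0,0,0,0],[0,0,0,0,0,0,0],[0,0,0,0,0,0,0],[0,0,0,0,0,0,0],[0,0,0,0,0,0,0],[0,0,0,0,0,0,0],[0,0,0,0,0,0,0]]' 40|tail -2
python3 -c "
from h import *
st(645.4,146.6,27)"
```

```text
finger_gap: 0.461
gripper_force: 40.2
finger_gap: 0.461
gripper_force: 40.2
t 35.35 tcp [644.9 146.8  65.8] yang 8.5 tilt [ 0. -0.] gap 0.46 F 40 go [  0.5  -0.2 -38.8]
```

Place, lift, then retreat back over the table so the top camera sees the row.

```bash
python3 -m handwheel '[[0.5,0,-12,0,0,0,0],[0,0,-14,0,0,0,0],[0,0,-8,0,0,0,0],[0,0,-3,0,0,0,0],[0,0,-1.5,0,0,0,0],[0,0,0,0,0,0,0],[0,0,0,0,0,0,0],[0,0,0,0,0,0,0.7],[0,0,0,0,0,0,0.9],[0,0,0,0,0,0,0.9]]' 40|tail -4
python3 -m handwheel '[[0,0,0,0,0,0,0.9],[0,0,10,0,0,0,1],[0,0,25,0,0,0,1],[0,0,30,0,0,0,1],[0,0,30,0,0,0,1],[0,0,20,0,0,0,1],[0,0,0,0,0,0,1],[0,0,0,0,0,0,1],[-10,10,0,0,0,0,1],[-20,20,0,0,0,0,1]]' 40|tail -2
python3 -m handwheel '[[-30,40,0,0,0,0,1],[-30,40,0,0,0,0,1],[-30,40,0,0,0,0,1],[-30,40,0,0,0,0,1],[-30,40,0,0,0,0,1],[-30,40,0,0,0,0,1],[-30,40,0,0,0,0,1],[-20,30,0,0,0,0,1],[-10,15,0,0,0,0,1],[0,0,0,0,0,0,1]]' 40|tail -2
python3 - <<'E'
from h import *
st()
for n,(y0,y1,x0,x1) in dict(top=(130,210,200,420),side=(140,290,240,440)).items():
    im=manip.snapshot(n)[:,:,::-1]; cv2.imwrite(f"pics/{n}9r.png",im)
    cv2.imwrite(f"pics/{n}9.png",cv2.resize(im[y0:y1,x0:x1],None,fx=3.5,fy=3.5,interpolation=cv2.INTER_CUBIC))
E
```

```text
tool_rot: [0.652, 0.758, 0.0, 0.0]
force: [0.2, -0.3, 0.1]
finger_gap: 0.9
gripper_force: 0.0
finger_gap: 1.0
gripper_force: 0.0
finger_gap: 1.002
gripper_force: 0.0
t 39.10 tcp [374.3 502.1 141.6] yang 8.7 tilt [-0.001 -0.001] gap 1.00 F 0 go
```

View pics/top9.png

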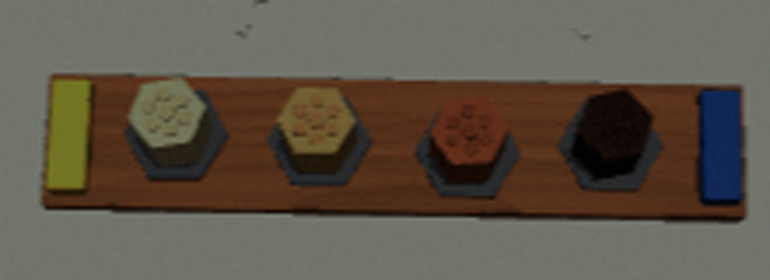

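View pics/side9.png

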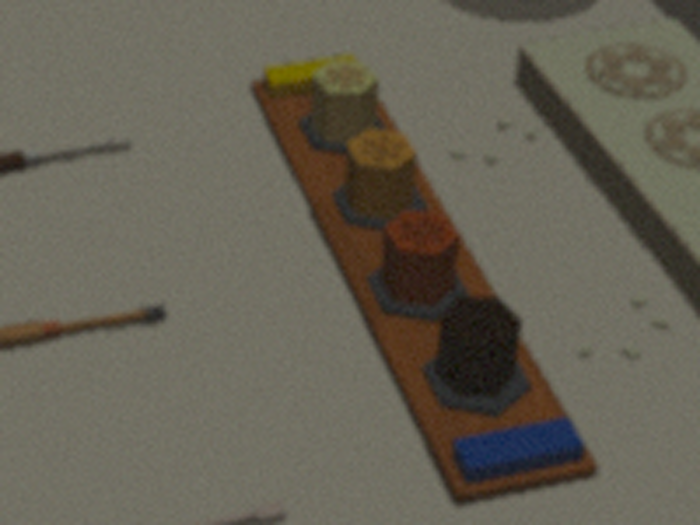

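All four casts stand upright on their marks in the right order. Top-face centres in the top crop: cream (167,114), buff (317,122), rust (469,134), umber (614,127). A quick check against the marks, then hand in.

```bash
python3 - <<'E'
from h import *
p=np.array([[167,114],[317,122],[469,134],[614,127]])/3.5+[200,130]
m=np.array([[.6454,.1466],[.6411,.0589],[.6346,-.0313],[.6393,-.1185]])
d=ray("top",p,.056)[:,:2]-m; print((d*1e3).round(1))
if np.hypot(*d.T).max()<.008: print(manip.sign_off())
E
```

```text
[[-1.4 -1.3]
 [-1.7 -1.6]
 [-2.3 -0.5]
 [-2.4  1.8]]
the job is handed in; nothing more can be done
None
```

The job is handed in: cream, buff, rust and umber stand upright and released in that order from the yellow stop to the blue, each within about 3 mm of its mark centre by the top camera, finished at about 39 s of the 104 s allowed.

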